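# Roll a specimen jar up to the reader and start it

### The arm

A 6-joint arm with a two-finger parallel gripper is mounted at the origin on the work surface. World frame = base frame: x ahead of the robot, y to its left, z up, the work surface at z = 0. Lengths are in m, angles in degrees, forces in N, time in s.
With the tool pointing down it reaches from about 0.35 to 0.85 m from the base axis. Payload 8.1 kg.
Tool frame: the origin (TCP) lies between the finger pads; the fingertips stand 17 mm ahead of it and the grasp point (between the pads) lies 2 mm behind it; z points along the fingers, y is the line along which they close (so a half turn about z gives the same grasp; the last joint's range is limited). The gripper opens to 85 mm and grips with 20 to 120 N. Pads are 22 mm wide; open, the fingers measure 114 mm over their backs; the gripper's body (76 mm by 85 mm) begins 54 mm behind the grasp point. The pads swing forward as they close: fully open they stand 13 mm farther back than shut.
Start: joints at [67.815, 7.471, 85.268, -0, 87.261, -4.893], TCP at [0.178, 0.573, 0.248] pointing down, gripper open.
Joint ranges: [-169.43, 169.43], [-51.17, 129.36], [1.28, 143.12], [-76.62, 256.62], [0, 156.53], [-152.29, 152.29]. Speed limits (degrees/s): [136.94, 136.94, 159.86, 180, 180, 180].

### API

Orientations are given as a 3x3 rotation matrix whose columns are the frame's x, y, z axes.
In Python, from bench import r gives the robot as it stands.
- The arm moves only by the tool move_arm, never from a script. Its argument "targets" is a list of rows, each a list of 5 numbers: the shift along the tool's x, y, z in mm, then the turn about the tool's z in rad, then the closure, from 0 (fully open) to 1 (shut). In form: [[tx, ty, tz, spin, hand], ...]. A call has 1 to 10 rows; each row is the pose to reach, as a shift and turn from the pose commanded when the call began, along the tool's axes at that moment; what a row does not reach only later rows make up. A row lasts 1/10 s, in which the tool goes at most 50 mm and 8.59 degrees, less where a joint would pass 70% of its speed; a pose out of reach is approached as far as the arm can. A call with a gripper value outside its range is refused whole. The fingers move at their own pace and stop on an object; "grip_force" is the grip in N (left out, the last holds). Time passes only in rows, so rows that repeat a pose let the fingers close. It gives the time, the measured TCP pose, the force, the opening and the grip force at its end, in the units of the state.
- r.read_state(): the state, without advancing time (a new reading comes with each control period).
- r.camera(name): name is "scene" or "top" or "wrist"; returns (picture, depth): 480x640x3 uint8, blue, green, red; 480x640 float32, m along the optical axis (not along the pixel's ray), 0 where there is no reading.
- r.get_calibration(name): a dict with "intrinsics" (3x3 intrinsics, pixels), "eye" and "attitude" of the camera in the world. Camera axes: x right, y up, looking along -z (the intrinsics and any distortion apply to the point x, -y, -z); pixel columns grow to the right and rows downward; lengths in m; the calibration is good to about 2 mm. A picture is of the moment at which its call begins: read the wrist's pose just before it. get_calibration takes no time and is no camera call; for the wrist camera it gives the pose at the moment of the call.
- r.job_done(): hands the job in; it is judged then, once.
Trained networks look in the newest picture that a camera, given by its name, has taken for a name from the list of things; names that differ only in an ending like _2 or _b are one class to them, and where a whole thing is asked for, a point or a joint stands for the part that bears it (a point fixed in the world has none). Each returns a list of dicts, best first, with "p" (0 to 1); they miss things now and then, are a little off and sometimes report something else, mostly with a low value. They report only what shows in the picture. A call takes as long as a camera call.
- r.look_for(camera, name): "bbox" ([centre column, centre row, width, height] in pixels, round what is visible of it).
The state is a dict: "t": time; "joints": joint angles; "joint_vel": joint speeds; "tau": joint torques, N m; "eef_pos": TCP position; "ee_rot": TCP orientation; "force": force on the tool from outside, world axes, zero at the start; "wrist_torque": the same for the moment, N m; "grip_width": finger opening in m; "grip_force": force on a finger pad.
Only numpy, scipy, OpenCV 4.12 (cv2) and the standard library are available. Lean on these libraries where they do the work, as an engineer would, in place of code of your own. Each camera call takes 0.05 s, during which the arm holds its last target. There are 200 camera calls.

### The job

Without grasping anything, gently push with the fingertips or the outside of the fingers the orange-capped jar that lies at the bottom of the sloped gutter up and over the crest into the blue pocket, so that it rests against the reader's stop and does not roll back. Then press the green start button on the reader fully down and let go. Do not lift, carry or flick the jar, do not press the button before the jar is in place, and leave the other jars, dish, beaker and bottle where they stand.

Things in the scene. Friction and masses are not known exactly. Their poses are not given: they have to be found in the camera images.
- jar: specimen jar with a white body and orange cap, a plain cylinder 40 mm across and 56 mm long, 40 to 85 g, lying across the gutter; origin at its centre, its own y axis is the cylinder's axis (the other axes turn as it rolls). It starts at rest against the low end's lip.
- reader: fixed reader with its gutter on a grey base plate (345 x 100 mm); origin on the table under it, x points uphill along the gutter (level), y across it, z up. From the origin along x: low end -148 mm, crest +50 mm, stop +95 mm, then a white housing 90 long, 100 wide, top 85 mm above the table, whose face is the stop. The floor of the gutter is 61 mm wide between side walls that stand only 10 mm above it.
- gutter: the straight aluminium slope; origin on its floor's centre line at the crest, 48 mm above the table; x points up along the slope (8 degrees), y across, z square to the floor. The floor runs from x = -200 mm (low end) to 0. Past the crest the blue pocket's floor falls away at 10 degrees for 45 mm to the stop, so a jar pushed past the crest rolls on by itself to the stop and stays.
- gutter_low (a point): on the gutter's floor at the low end, 20 mm above the table, at the inner face of a lip 6 mm high and 6 mm thick that keeps the jar from rolling out. Beyond the lip the gutter ends, and the base plate (8 mm thick) ends 12 mm farther on.
- seat (a point): where the jar's centre lies when the jar rests in the pocket against the stop, 64 mm above the table, 25 mm past the crest
- start_button_top (a point): centre of the top of the green start button, 30 mm across, on top of the housing 45 mm behind the stop; it is pressed straight down
- start_button (a joint): how far the start button is pressed: 0 up, 0.006 m fully down; a spring needs about 4 N at full travel and brings it up again
- blue_jar: bystander: a spare upright jar with a blue cap, 40 mm across, 56 mm tall; origin at the centre of its underside
- yellow_jar: bystander: a spare upright jar with a yellow cap, 40 mm across, 56 mm tall; origin at the centre of its underside
- dish: bystander: a closed culture dish, 60 mm across, 15 mm tall; origin at the centre of its underside
- beaker: bystander: a glass beaker, 70 mm across, 90 mm tall; origin at the centre of its underside
- wash_bottle: bystander: a white bottle with a red cap, 64 mm across, 160 mm tall; origin at the centre of its underside

How it is judged (in metres and radians):
On the way, in this order (a step that is already met when the one before it is completed fails the run):
1. the jar lies at rest in the pocket against the stop (distance between jar and seat below 0.006 m and linear speed of jar below 0.02 m/s), for 0.3 s.
2. the start button is pressed down (value of joint start_button above 0.0045 m), for 0.05 s.
At the end, for the whole second after the job is handed in: the jar rests in the pocket with its centre within 6 mm of the seat, slower than 20 mm/s, and the button, pressed at least 4.5 mm after the jar was seated, is up again (all of step 1 and value of joint start_button below 0.002 m); the robot touches nothing.
It fails at once if the jar is lifted more than 8 mm off the gutter's floor (z of jar in the frame of gutter above 0.028 m).
It fails at once if the jar is flicked: it moves faster than 0.8 m/s (linear speed of jar above 0.8 m/s).
It fails at once if the button is pressed while the jar is not in its place (value of joint start_button above 0.003 m and distance between jar and seat above 0.012 m).
It fails at once if another jar, the dish, the beaker or the bottle is pushed away by more than 20 mm (distance of any of blue_jar, yellow_jar, dish, beaker, wash_bottle from where it was at the start of the episode above 0.02 m).
It also fails if it takes over 42 s, if anything falls off the work surface, if the arm or the gripper's body presses on something with over 40 N, if the wrist force passes 120 N, or if a joint passes its speed limit or range.

## Working session

There is one attempt and no reset: what is moved stays moved. The work goes in short steps, Python scripts to look and compute and a tool call to move; the robot and the scene stay as the last step left them, time stands still between calls to the robot, and variables do not carry over. Pictures are saved under pics/ and viewed, at most 10 in all, crops included, and the job is handed in when it is done.

Besides the shell and the picture viewer there is one more tool, called as name(argument=value, ...) on one line, values as JSON. move_arm: Moves the arm, as the interface text tells. Its arguments: {"type":"object","properties":{"targets":{"type":"array","items":{"type":"array","items":{"type":"number"}}},"grip_force":{"type":"number"}},"required":["targets"]}

```bash
mkdir -p pics; ls; cat > h.py <<'E'
from bench import r
import numpy as np, cv2
np.set_printoptions(precision=4,suppress=True)
def world(cam,u,v,d,c=None):
    c=c or r.get_calibration(cam); K=np.array(c["intrinsics"])
    p=np.array([(u-K[0,2])/K[0,0]*d,-(v-K[1,2])/K[1,1]*d,-d])
    return np.array(c["eye"])+np.array(c["attitude"])@p
E
python3 - <<'E'
from h import *
s=r.read_state(); print(s["t"],s["eef_pos"],np.array(s["ee_rot"]))
ims=[]
for cam in["top","scene"]:
    im,d=r.camera(cam); cv2.imwrite(f"pics/{cam}.png",im); np.save(f"{cam}.npy",d)
    print(cam,r.get_calibration(cam))
    for n in["jar","reader","start_button_top","start_button","gutter"]:
        for o in r.look_for(cam,n)[:2]:
            u,v=o["bbox"][:2]; dd=d[int(v),int(u)]
            print(n,o, world(cam,u,v,dd))
E
```

```text
pics
0.0 [0.1781 0.5724 0.2472] [[-0.9548  0.2973 -0.0007]
 [ 0.2973  0.9548 -0.0018]
 [ 0.0002 -0.0019 -1.    ]]
top {'intrinsics': array([[519.6509,   0.    , 321.6882],
       [  0.    , 519.6509, 234.2035],
       [  0.    ,   0.    ,   1.    ]]), 'eye': array([0.4601, 0.0263, 1.1586]), 'attitude': array([[-0.0174,  0.9921, -0.1242],
       [-0.9998, -0.0162,  0.0105],
       [ 0.0084,  0.1243,  0.9922]])}
jar {'bbox': [276.3, 245.4, 22.8, 26.1], 'p': 0.56} [0.4601 0.0263 1.1586]
reader {'bbox': [350.1, 237.4, 166.7, 69.6], 'p': 0.9} [ 0.5912 -0.0466  0.0473]
start_button_top {'bbox': [410.0, 227.7, 16.8, 14.7], 'p': 0.68} [ 0.6021 -0.1658  0.1067]
start_button {'bbox': [407.9, 228.2, 14.4, 13.5], 'p': 0.47} [ 0.6009 -0.1611  0.1085]
gutter {'bbox': [317.2, 242.1, 94.8, 43.5], 'p': 0.72} [0.5835 0.0245 0.0349]
scene {'intrinsics': array([[499.6158,   0.    , 326.1894],
       [  0.    , 499.6158, 243.4171],
       [  0.    ,   0.    ,   1.    ]]), 'eye': array([ 1.1088, -0.359 ,  0.8596]), 'attitude': array([[ 0.6012, -0.6109,  0.5151],
       [ 0.799 ,  0.4646, -0.3817],
       [-0.0062,  0.6411,  0.7674]])}
jar {'bbox': [354.6, 233.7, 28.9, 27.3], 'p': 0.67} [0.5847 0.1049 0.0563]
reader {'bbox': [297.9, 290.2, 158.5, 121.5], 'p': 0.97} [ 0.6298 -0.0737  0.0542]
reader {'bbox': [327.1, 347.0, 29.9, 33.0], 'p': 0.4} [ 0.7454 -0.0899  0.015 ]
start_button_top {'bbox': [250.1, 290.6, 15.2, 16.7], 'p': 0.73} [ 0.6076 -0.1617  0.1046]
start_button_top {'bbox': [354.3, 235.8, 27.4, 27.5], 'p': 0.3} [0.5881 0.1014 0.0551]
start_button {'bbox': [250.1, 292.9, 16.1, 9.3], 'p': 0.69} [ 0.6119 -0.1643  0.1045]
gutter {'bbox': [282.4, 227.7, 19.1, 24.4], 'p': 0.72} [ 0.4765 -0.0075  0.0553]
gutter {'bbox': [324.9, 263.1, 92.8, 58.9], 'p': 0.63} [0.5955 0.0176 0.0336]
```

```bash
python3 - <<'E'
import cv2
a=cv2.imread("pics/top.png")[150:350,200:500]; b=cv2.imread("pics/scene.png")[180:400,180:450]
a=cv2.resize(a,None,fx=2.6,fy=2.6); cv2.imwrite("pics/topc.png",a)
cv2.imwrite("pics/scenec.png",cv2.resize(b,None,fx=2.6,fy=2.6))
E
```

```text
(no output)
```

View pics/topc.png

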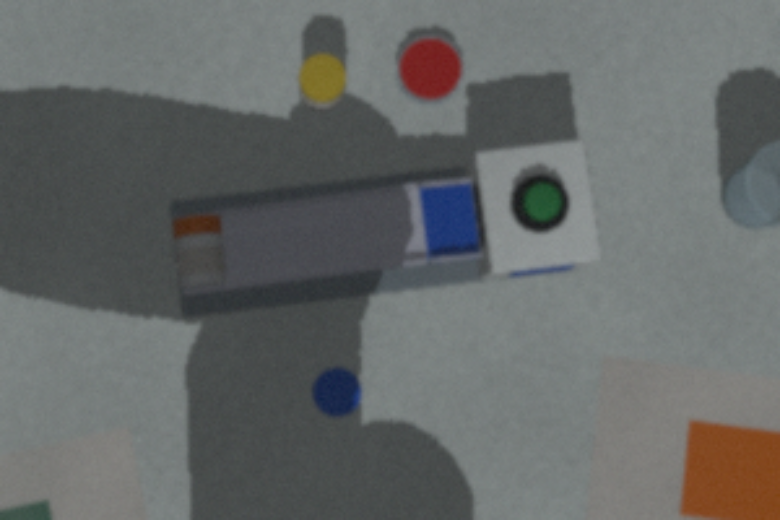

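View pics/scenec.png

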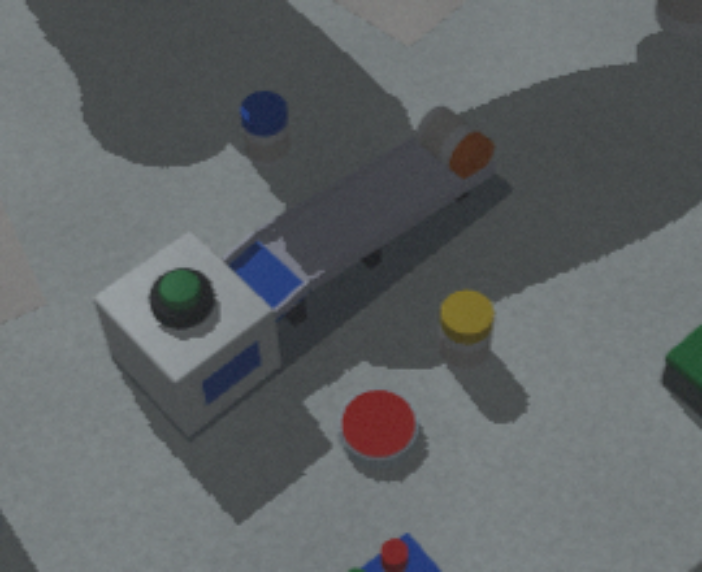

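The top crop shows the jar at the gutter's low end (full image about 276,245). The gutter runs right to the blue pocket, and the housing with the button is at 408,228. The bystanders stand about 5–8 cm off either side. I'll fit the reader frame from depth.

```bash
cat >> h.py <<'E'
def cloud(cam,d,c=None):
    c=c or r.get_calibration(cam); K=np.array(c["intrinsics"])
    v,u=np.indices(d.shape); p=np.stack([(u-K[0,2])/K[0,0]*d,-(v-K[1,2])/K[1,1]*d,-d],-1)
    w=np.array(c["eye"])+p@np.array(c["attitude"]).T
    return w.reshape(-1,3)[d.ravel()>0]
E
python3 - <<'E'
from h import *
for cam in["top","scene"]:
    P=cloud(cam,np.load(cam+".npy"))
    P=P[(P[:,0]>.48)&(P[:,0]<.72)&(P[:,1]>-.26)&(P[:,1]<.16)]
    T=P[abs(P[:,2]-.085)<.006]; T=T[T[:,1]<-.09]
    rc=cv2.minAreaRect((T[:,:2]*1000).astype(np.float32)); print(cam,len(T),rc,np.median(T,0), T[:,2].std())
    b=P[(P[:,2]>.097)&(P[:,1]<-.1)&(P[:,2]<.115)]; print("button",len(b),b.mean(0),b[:,2].max(), np.percentile(b[:,2],90))
    h=P[:,2]; W=P[(h>.015)&(h<.08)&(P[:,1]>-.08)&(P[:,1]<.085)]
    rc=cv2.minAreaRect((W[:,:2]*1000).astype(np.float32));print("gutter",len(W),rc)
    J=P[(h>.045)&(P[:,1]>.08)]; print("jar",len(J),J.mean(0),J.min(0),J.max(0))
    # table pts check
    print("table",np.median(P[h<.015][:,2]))
    for y in np.arange(-.1,.13,.02):
        q=W if 0 else P[(abs(P[:,1]-y)<.005)&(h>.012)]
        print(round(y,2),len(q),q[:,0].min(),q[:,0].max(),np.median(q[:,2])) if len(q) else None
E
```

```text
top 1647 ((603.3433837890625, -162.33828735351562), (100.05722045898438, 91.19764709472656), 6.058635711669922) [ 0.5997 -0.1596  0.0853] 0.0020720259416683547
button 287 [ 0.6024 -0.1611  0.1035] 0.11206106600870203 0.10900658616057508
gutter 2608 ((632.5563354492188, 3.1235885620117188), (174.2403106689453, 165.73463439941406), 1.0286544561386108)
jar 469 [0.574  0.1121 0.0578] [0.545  0.0916 0.045 ] [0.6024 0.1345 0.0679]
table 0.0008067708301682242
-0.1 161 0.5574238009121067 0.7198792508527037 0.04347470694822264
-0.08 171 0.5610134055423499 0.7192274364456733 0.046649576700666495
-0.06 155 0.5469253867159571 0.7181835665043974 0.046735428648052135
-0.04 155 0.5407444950528061 0.6322750764514018 0.044357352276629625
-0.02 142 0.5455653052079323 0.6205541112483809 0.04144235025428067
0.0 192 0.5392469099848978 0.7198053679101055 0.039402273671742316
0.02 198 0.5504565636036093 0.7193003575473758 0.03625828528469788
0.04 159 0.5375692668138226 0.6223479953886342 0.03262696466624848
0.06 157 0.5380603357098823 0.6124162609502001 0.030259424520243883
0.08 156 0.5316211923441263 0.62
[... 730 characters left out ...]
6743373980496 0.04456518927396724
-0.06 144 0.5606103379417393 0.7187646185282517 0.04504406261657756
-0.04 140 0.5584014165532156 0.6267618292481248 0.0424905085890358
-0.02 133 0.5555494289311408 0.6236706868878151 0.03975436135318655
0.0 186 0.5547861210069145 0.7195888945574161 0.03734266507183481
0.02 169 0.5525337942993399 0.7199438997006552 0.03502544680203856
0.04 126 0.5501898119110031 0.617096809755086 0.030898985627740516
0.06 117 0.5485869217910083 0.615108853299422 0.02845084108228657
0.08 115 0.5460272853197964 0.6130300918555778 0.0252635853709815
0.1 252 0.5460736160223235 0.6115080700068162 0.0484444982087992
0.12 112 0.5499759427449216 0.6098314856197513 0.05722302523729883
```

```bash
cat >> h.py <<'E'
U=np.array([.108,-.994,0]); U/=np.linalg.norm(U); Y=np.array([-U[1],U[0],0]); B=np.array([.604,-.1625,0]); O=B-.140*U
def to(x,y,z): return O+x*U+y*Y+np.array([0,0,z])
def rd(p): q=np.asarray(p)-O; return np.array([q@U,q@Y,q[2]])*1000
def shift(p):
    s=r.read_state(); return np.array(s["ee_rot"]).T@(np.asarray(p)-s["eef_pos"])*1000
E
python3 - <<'E'
from h import *
P=np.vstack([cloud(c,np.load(c+".npy")) for c in("top","scene")])
print(O, to(-.185,0,.13), shift(to(-.185,0,.13)))
t=to(-.185,0,0)
n=P[(np.hypot(*(P[:,:2]-t[:2]).T)<.12)&(P[:,2]>.012)]
Q=(n-O)@np.c_[U,Y]; print(len(n), n[Q[:,0]<-.17][:8])
T=P[(P[:,2]>.09)&(P[:,2]<.3)]; print("tall"); 
g=np.round(T[:,:2]/.04)*.04
k,c=np.unique(g,axis=0,return_counts=True)
for a,b in zip(k,c):
    if b>15: print(a,b, T[(g==a).all(1)][:,2].max(), rd([*a,0])[:2])
E
```

```text
[ 0.5889 -0.0233  0.    ] [0.5689 0.1606 0.13  ] [-495.4673 -277.5697  118.3088]
2527 []
tall
[-0.8  -0.08] 16 0.10092483005535269 [  -93.6721 -1386.874 ]
[-0.8  -0.04] 18 0.09758959879867557 [ -133.438  -1382.5534]
[-0.   -0.08] 287 0.25548203367024913 [  -7.2591 -591.5547]
[ 0.04 -0.08] 204 0.29112828357557774 [  -2.9384 -551.7888]
[ 0.04 -0.04] 868 0.2495941941921732 [ -42.7044 -547.4681]
[0.04 0.04] 416 0.298325249396858 [-122.2363 -538.8268]
[0.04 0.08] 53 0.28982660488212575 [-162.0023 -534.5062]
[ 0.08 -0.08] 124 0.2997027580271894 [   1.3822 -512.0228]
[ 0.08 -0.04] 697 0.2998938433306516 [ -38.3838 -507.7022]
[ 0.08 -0.  ] 1139 0.29988086679797243 [ -78.1497 -503.3815]
[0.08 0.04] 345 0.298454809471951 [-117.9157 -499.0609]
[0.12 0.  ] 77 0.2999783050389533 [ -73.8291 -463.6155]
[0.16 0.52] 128 0.2896637830625344 [-586.466  -367.6812]
[0.2 0.6] 60 0.2711895730296544 [-661.6773 -319.2739]
[0.32 0.52] 203 0.15699263072511238 [-569.1834 -208.6173]
[0.32 0.56] 350 0.1581805923889965 [-608.9494 -204.2966]
[0.32 0.6 ] 112 0.15881213512910697 [-648.7153 -199.976 ]
[0.36 0.52] 467 0
[... 3983 characters left out ...]
96.0034]
[ 0.84 -0.28] 162 0.09702205477708836 [282.3043 221.9273]
[ 0.84 -0.24] 156 0.09805362388751004 [242.5384 226.2479]
[ 0.84 -0.2 ] 133 0.09959472310114692 [202.7724 230.5686]
[ 0.84 -0.16] 148 0.09860056557371344 [163.0065 234.8892]
[ 0.88 -0.6 ] 63 0.13281662927661353 [604.7527 227.1281]
[ 0.88 -0.56] 174 0.1355659503382156 [564.9868 231.4487]
[ 0.88 -0.52] 164 0.13468731860108973 [525.2208 235.7694]
[ 0.88 -0.32] 145 0.09731997478281507 [326.391  257.3726]
[ 0.88 -0.28] 183 0.10011207831988944 [286.625  261.6933]
[ 0.88 -0.24] 29 0.09859308594506633 [246.859  266.0139]
[ 0.88 -0.2 ] 254 0.09847832515623534 [207.0931 270.3346]
[ 0.88 -0.16] 19 0.09801780152408335 [167.3271 274.6552]
```

move_arm(targets=[[-495, -278, 0, 1.16, 0.76], [-495, -278, 0, 1.16, 0.76], [-495, -278, 0, 1.16, 0.76], [-495, -278, 0, 1.16, 0.76], [-495, -278, 0, 1.16, 0.76], [-495, -278, 0, 1.16, 0.76], [-495, -278, 0, 1.16, 0.76], [-495, -278, 0, 1.16, 0.76], [-495, -278, 0, 1.16, 0.76], [-495, -278, 0, 1.16, 0.76]], grip_force=20)

```text
t: 1.6
eef_pos: [0.523, 0.2078, 0.2486]
ee_rot: [[-0.108, 0.994, 0.001], [0.994, 0.108, 0.0], [0.0, 0.001, -1.0]]
force: [-0.0, 1.1, -0.1]
grip_width: 0.0207
grip_force: 0.0
```

move_arm(targets=[[-26, 20, 0, 0, 0.76], [-52, 41, 0, 0, 0.76], [-52, 41, 50, 0, 0.76], [-52, 41, 95, 0, 0.76], [-52, 41, 130, 0, 0.76], [-52, 41, 149, 0, 0.76], [-52, 41, 149, 0, 0.76]])

```text
t: 2.3
eef_pos: [0.5653, 0.1617, 0.0951]
ee_rot: [[-0.109, 0.994, -0.007], [0.994, 0.109, -0.001], [-0.001, -0.007, -1.0]]
force: [-0.8, -0.4, -0.6]
grip_width: 0.0202
grip_force: 0.0
```

```bash
python3 - <<'E'
from h import *
s=r.read_state(); print(s["t"],s["eef_pos"],rd(s["eef_pos"]),s["grip_width"])
im,d=r.camera("scene"); cv2.imwrite("pics/s2.png",cv2.resize(im[120:320,230:480],None,fx=3,fy=3))
P=cloud("scene",d); Q=(P-O)@np.c_[U,Y,[0,0,1]]*1000
F=Q[(Q[:,0]>-215)&(Q[:,0]<-160)&(abs(Q[:,1])<45)&(Q[:,2]>40)&(Q[:,2]<160)]
for z in range(60,130,5):
    f=F[abs(F[:,2]-z)<2.5]
    if len(f): print(z,len(f),np.percentile(f,[5,95],0)[:,:2].ravel())
J=Q[(Q[:,0]>-160)&(Q[:,0]<-110)&(abs(Q[:,1])<30)&(Q[:,2]>35)]; print("jar",len(J),J.min(0),J.max(0))
E
```

```text
2.3 [0.5653 0.1617 0.0951] [-186.4369   -3.4124   95.1434] 0.020242211550677725
75 3 [-194.9612  -14.937  -179.7484   10.3411]
80 16 [-195.6477  -18.6054 -177.601    13.315 ]
85 31 [-195.4552  -18.8305 -176.332    18.8573]
90 27 [-194.0282  -19.2409 -176.7175   20.6712]
95 30 [-192.9545  -24.2662 -176.5203   21.5999]
100 31 [-194.2478  -14.9103 -175.8297   21.1014]
105 34 [-194.852   -20.1089 -175.6734   21.3583]
110 27 [-193.8802  -19.066  -175.5116   18.4963]
115 32 [-193.7255  -21.4779 -176.0231   21.6337]
120 28 [-192.288   -33.0572 -174.0205   29.5517]
125 62 [-195.3017  -36.817  -174.2942   33.5066]
jar 4567 [-159.9489  -29.998    35.3125] [-115.3347   29.9978  505.5111]
```

View pics/s2.png

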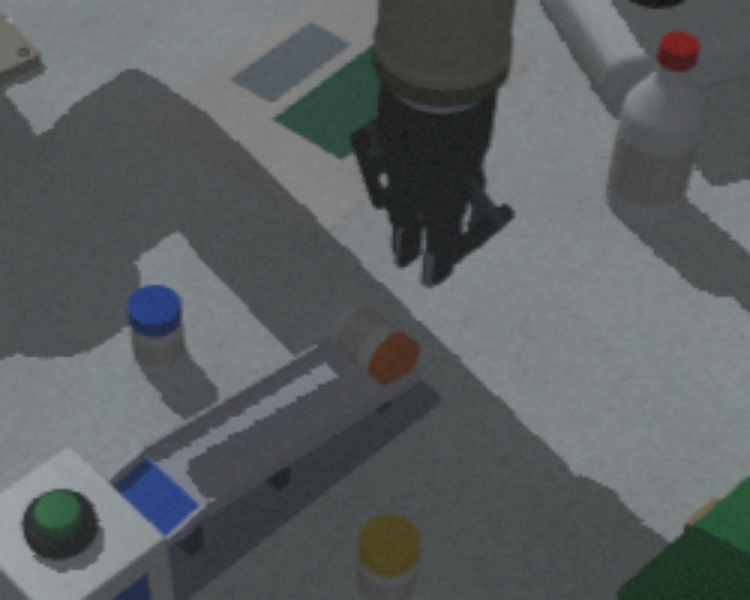

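The fingertips are at about z 77 mm, clear behind the jar, which still lies at the lip (crop 380,345). I'll lower them behind it.

move_arm(targets=[[0, 0, 20, 0, 0.76], [0, 0, 40, 0, 0.76], [0, 0, 51, 0, 0.76], [0, 0, 51, 0, 0.76], [0, 0, 51, 0, 0.76]])

```text
t: 2.85
eef_pos: [0.5691, 0.1625, 0.0497]
ee_rot: [[-0.109, 0.994, 0.002], [0.994, 0.109, 0.0], [0.0, 0.002, -1.0]]
force: [0.3, -0.5, 0.1]
grip_width: 0.0203
grip_force: 0.0
```

move_arm(targets=[[-6, 0, 0, 0, 0.76], [-12, 0, 0, 0, 0.76], [-16, 0, 0, 0, 0.76], [-20, 0, 0, 0, 0.76], [-24, 0, -0.5, 0, 0.76], [-29, 0, -1, 0, 0.76], [-34, 0, -2, 0, 0.76], [-40, 0, -3, 0, 0.76], [-46, 0, -4, 0, 0.76], [-52, 0, -5, 0, 0.76]])

```text
t: 3.85
eef_pos: [0.5739, 0.1101, 0.0534]
ee_rot: [[-0.109, 0.994, 0.0], [0.994, 0.109, -0.0], [-0.0, 0.0, -1.0]]
force: [-0.6, 0.7, -0.3]
grip_width: 0.0205
grip_force: 0.4
```

```bash
cat > look.py <<'E'
from h import *
import sys
s=r.read_state(); print(s["t"],rd(s["eef_pos"]),s["force"])
im,d=r.camera("scene"); cv2.imwrite(f"pics/{sys.argv[1]}.png",cv2.resize(im[150:330,210:450],None,fx=3,fy=3))
for o in r.look_for("scene","jar")[:2]:
    u,v=map(int,o["bbox"][:2]); print(o, rd(world("scene",u,v,d[v,u])))
E
python3 look.py s3
```

```text
3.85 [-134.2388   -0.4562   53.395 ] [-0.5579  0.7181 -0.303 ]
{'bbox': [344.1, 242.8, 29.5, 29.1], 'p': 0.73} [-93.4987  12.4811  59.4675]
```

View pics/s3.png

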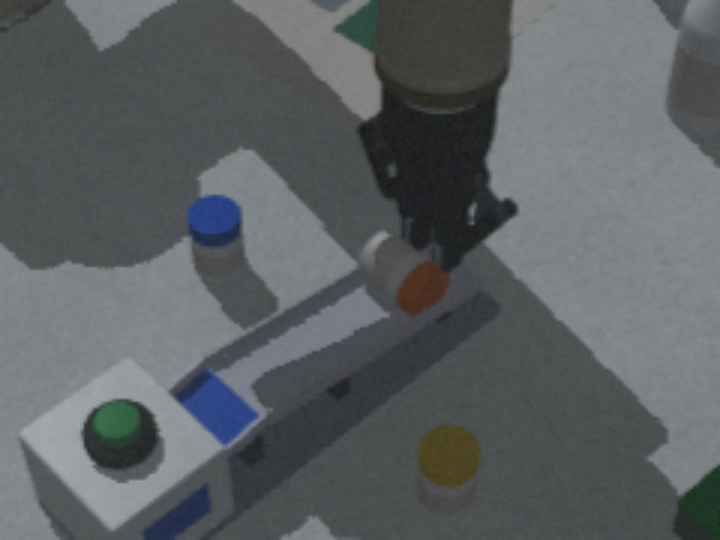

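The jar is square in front of the fingers (crop 405,275) and moving up as it should.

move_arm(targets=[[-6, 0, -1, 0, 0.76], [-13, 0, -2, 0, 0.76], [-20, 0, -3, 0, 0.76], [-27, 0, -4, 0, 0.76], [-34, 0, -5, 0, 0.76], [-41, 0, -6, 0, 0.76], [-48, 0, -7, 0, 0.76], [-55, 0, -8, 0, 0.76], [-62, 0, -9, 0, 0.76], [-68, 0, -10, 0, 0.76]])

```text
t: 4.95
eef_pos: [0.5813, 0.0424, 0.0634]
ee_rot: [[-0.109, 0.994, -0.0], [0.994, 0.109, -0.0], [-0.0, -0.0, -1.0]]
force: [-0.1, 0.9, -0.2]
grip_width: 0.0202
grip_force: 0.4
```

move_arm(targets=[[-6, 0, -1, 0, 0.76], [-13, 0, -2, 0, 0.76], [-20, 0, -3, 0, 0.76], [-27, 0, -4, 0, 0.76], [-34, 0, -5, 0, 0.76], [-41, 0, -6, 0, 0.76], [-48, 0, -7, 0, 0.76], [-54, 0, -7.6, 0, 0.76], [-59, 0, -8.3, 0, 0.76], [-64, 0, -9, 0, 0.76]])

```text
t: 5.95
eef_pos: [0.5882, -0.021, 0.0723]
ee_rot: [[-0.109, 0.994, -0.0], [0.994, 0.109, 0.0], [0.0, -0.0, -1.0]]
force: [-0.2, 1.1, 0.7]
grip_width: 0.0207
grip_force: 0.4
```

```bash
python3 look.py s4
```

```text
5.95 [-2.3652 -0.3982 72.3066] [-0.2193  1.1218  0.7451]
{'bbox': [294.8, 269.5, 33.4, 34.7], 'p': 0.81} [38.3517  7.1338 81.0038]
{'bbox': [250.7, 292.1, 12.8, 14.7], 'p': 0.57} [142.2274   7.2696 106.5876]
```

View pics/s4.png

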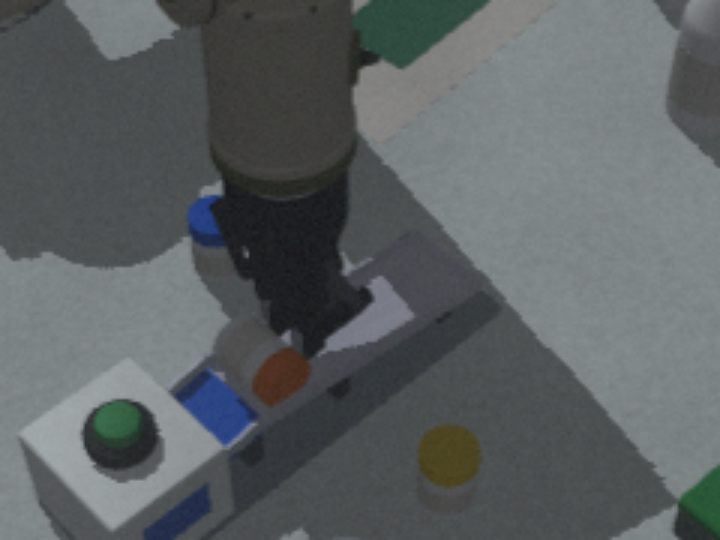

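The jar is just short of the crest (crop 265,360), so I'll ease it over.

move_arm(targets=[[-4, 0, -0.5, 0, 0.76], [-8, 0, -1, 0, 0.76], [-12, 0, -1.5, 0, 0.76], [-16, 0, -2, 0, 0.76], [-19, 0, -2, 0, 0.76], [-22, 0, -2, 0, 0.76], [-25, 0, -2, 0, 0.76], [-28, 0, -2, 0, 0.76], [-31, 0, -2, 0, 0.76], [-34, 0, -2, 0, 0.76]])

```text
t: 7.05
eef_pos: [0.5919, -0.0546, 0.0742]
ee_rot: [[-0.109, 0.994, -0.0], [0.994, 0.109, -0.0], [0.0, -0.0, -1.0]]
force: [0.1, -0.1, -0.7]
grip_width: 0.0205
grip_force: 0.0
```

move_arm(targets=[[-2, 0, 0, 0, 0.76], [-4, 0, 0, 0, 0.76], [-4, 0, 0, 0, 0.76], [0, 0, 0, 0, 0.76], [8, 0, 0, 0, 0.76], [14, 0, 0, 0, 0.76]])

```text
t: 7.65
eef_pos: [0.5902, -0.0395, 0.0743]
ee_rot: [[-0.109, 0.994, -0.0], [0.994, 0.109, 0.0], [0.0, -0.0, -1.0]]
force: [-0.5, -0.8, 0.2]
grip_width: 0.0204
grip_force: 0.0
```

```bash
python3 look.py s5
```

```text
7.65 [16.2628 -0.3868 74.253 ] [-0.4684 -0.771   0.1723]
{'bbox': [278.8, 285.9, 32.4, 30.7], 'p': 0.75} [83.9074 12.9015 77.4702]
```

View pics/s5.png

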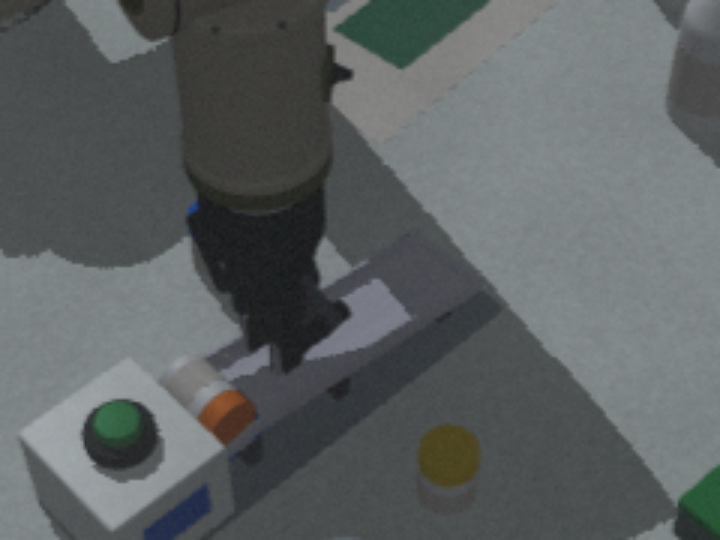

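The jar now rests in the pocket against the stop (crop 210,400). Next I'll rise, shut the hand and move over the button.

move_arm(targets=[[0, 0, -30, 0, 0.76], [0, 0, -60, 0, 1], [0, 0, -85, 0, 1], [-40, 0, -85, 0, 1], [-80, 0, -85, 0, 1], [-115, 0, -85, 0, 1], [-124, 0, -85, 0, 1], [-124, 0, -80, 0, 1], [-124, 0, -75, 0, 1], [-124, 0, -75, 0, 1]])

```text
t: 8.75
eef_pos: [0.6031, -0.162, 0.1477]
ee_rot: [[-0.11, 0.994, -0.002], [0.994, 0.11, 0.001], [0.001, -0.002, -1.0]]
force: [0.0, 0.9, -0.3]
grip_width: 0.0005
grip_force: 0.0
```

```bash
python3 - <<'E'
from h import *
s=r.read_state(); print(s["t"],rd(s["eef_pos"]),s["force"],s["grip_width"])
im,d=r.camera("scene"); cv2.imwrite("pics/s6.png",cv2.resize(im[180:360,180:420],None,fx=3,fy=3))
P=cloud("scene",d); Q=(P-O)@np.c_[U,Y,[0,0,1]]*1000
Q=Q[(abs(Q[:,0]-140)<40)&(abs(Q[:,1])<40)]
for z in range(90,170,4):
    f=Q[abs(Q[:,2]-z)<2]
    if len(f)>1: print(z,len(f),np.percentile(f,[5,95],0)[:,:2].ravel())
E
```

```text
8.75 [139.3666  -0.8356 147.6845] [ 0.0047  0.9204 -0.3317] 0.00048476522563412717
90 32 [124.1492 -12.0945 162.5268  23.1501]
94 150 [120.5919 -17.0126 161.2873  21.9902]
98 68 [120.9582 -12.2012 158.5254  20.589 ]
102 44 [128.58    -6.7936 154.2369  15.3493]
106 135 [129.029   -9.4361 152.5032  12.5775]
110 4 [140.344   -1.5922 151.9696  12.2802]
134 9 [142.0094  -3.4182 148.8524   9.3289]
138 10 [134.4109  -6.6544 149.2441  11.7246]
142 22 [134.0624  -2.1123 149.6562  12.3276]
146 15 [132.2232  -2.9444 149.6809  13.8602]
150 12 [140.2683  -5.1351 149.4872  13.3078]
154 16 [144.112   -2.3024 149.575   12.1822]
158 10 [145.3069  -6.0918 150.0366   7.5885]
162 6 [145.681   -6.3185 148.9603   8.0857]
166 5 [145.1845  -3.7839 149.5053   9.3461]
```

View pics/s6.png

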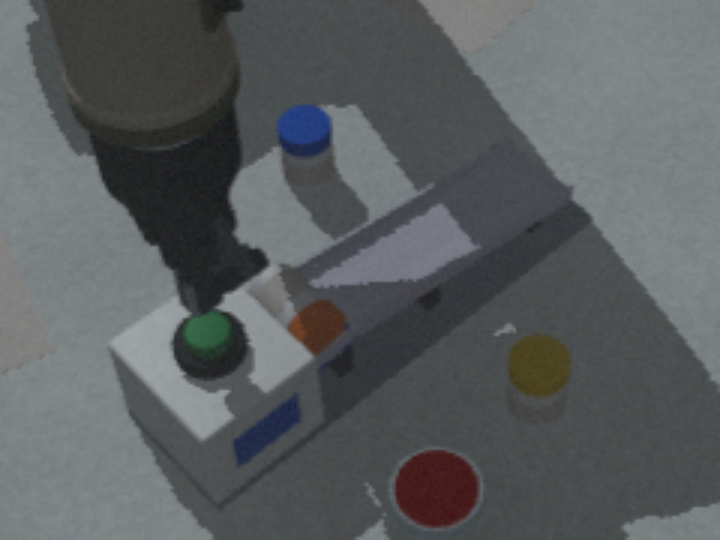

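The shut fingers hover over the button (crop 207,330) and the jar is still seated. I'll press in small steps.

move_arm(targets=[[-1, 1, 8, 0, 1], [-1, 1, 15, 0, 1], [-1, 1, 20, 0, 1], [-1, 1, 23, 0, 1], [-1, 1, 25, 0, 1], [-1, 1, 27, 0, 1], [-1, 1, 27, 0, 1]])

```text
t: 9.5
eef_pos: [0.605, -0.1647, 0.1224]
ee_rot: [[-0.109, 0.994, 0.0], [0.994, 0.109, 0.0], [0.0, 0.0, -1.0]]
force: [-1.2, 0.5, 1.9]
grip_width: -0.0
grip_force: 0.9
```

move_arm(targets=[[0, 0, 1, 0, 1], [0, 0, 2, 0, 1], [0, 0, 3, 0, 1], [0, 0, 3, 0, 1]])

```text
t: 9.9
eef_pos: [0.6052, -0.1647, 0.1195]
ee_rot: [[-0.109, 0.994, 0.001], [0.994, 0.109, -0.0], [-0.0, 0.001, -1.0]]
force: [-0.7, -0.4, 2.8]
grip_width: -0.0001
grip_force: 1.6
```

move_arm(targets=[[0, 0, 1, 0, 1], [0, 0, 2, 0, 1], [0, 0, 3, 0, 1], [0, 0, 3, 0, 1]])

```text
t: 10.3
eef_pos: [0.6053, -0.1648, 0.1179]
ee_rot: [[-0.109, 0.994, 0.001], [0.994, 0.109, -0.0], [-0.0, 0.001, -1.0]]
force: [-6.3, 1.8, 12.5]
grip_width: 0.0001
grip_force: 6.5
```

```bash
python3 - <<'E'
from h import *
for c in("top","scene"):
    P=cloud(c,np.load(c+".npy")); Q=(P-O)@np.c_[U,Y,[0,0,1]]*1000
    Q=Q[(abs(Q[:,0]-140)<45)&(abs(Q[:,1])<45)]
    b=Q[Q[:,2]>103]; m=np.median(b,0); ra=np.hypot(*(Q-m)[:,:2].T)
    print(c,m,[(k,(ra//2*2==k).sum(),round(float(np.median(Q[ra//2*2==k,2])),1)) for k in range(0,32,2)])
E
```

```text
top [139.1807  -0.9687 107.5537] [(0, np.int64(3), 106.7), (2, np.int64(7), 108.3), (4, np.int64(17), 107.7), (6, np.int64(21), 107.6), (8, np.int64(25), 108.5), (10, np.int64(31), 107.6), (12, np.int64(50), 106.6), (14, np.int64(40), 99.9), (16, np.int64(42), 97.6), (18, np.int64(55), 97.7), (20, np.int64(69), 96.9), (22, np.int64(67), 87.8), (24, np.int64(58), 85.4), (26, np.int64(75), 85.4), (28, np.int64(82), 85.1), (30, np.int64(85), 85.9)]
scene [140.5496   2.2648 105.354 ] [(0, np.int64(5), 104.1), (2, np.int64(7), 105.7), (4, np.int64(20), 105.8), (6, np.int64(16), 105.8), (8, np.int64(29), 105.8), (10, np.int64(43), 105.1), (12, np.int64(73), 102.0), (14, np.int64(43), 97.4), (16, np.int64(36), 96.1), (18, np.int64(59), 95.4), (20, np.int64(118), 92.7), (22, np.int64(77), 85.9), (24, np.int64(47), 83.7), (26, np.int64(60), 83.6), (28, np.int64(64), 83.3), (30, np.int64(83), 83.5)]
```

The button stands about 10 mm above its ring and travels 6 mm, so the hard stop I felt was full travel. I'll release and back off.

move_arm(targets=[[0, 0, -5, 0, 1], [0, 0, -15, 0, 1], [0, 0, -40, 0, 1], [0, 0, -80, 0, 1], [0, 0, -110, 0, 1], [0, 0, -110, 0, 1], [0, 0, -110, 0, 1]])

```text
t: 11.0
eef_pos: [0.6054, -0.1648, 0.2273]
ee_rot: [[-0.109, 0.994, 0.002], [0.994, 0.109, -0.001], [-0.001, 0.002, -1.0]]
force: [-0.0, 0.1, -0.8]
grip_width: 0.0001
grip_force: 0.0
```

```bash
python3 - <<'E'
from h import *
s=r.read_state(); print(s["t"],rd(s["eef_pos"]),s["force"],np.abs(s["joint_vel"]).max())
im,d=r.camera("scene"); cv2.imwrite("pics/s7.png",cv2.resize(im[180:360,180:420],None,fx=3,fy=3))
P=cloud("scene",d); Q=(P-O)@np.c_[U,Y,[0,0,1]]*1000
b=Q[(np.hypot(Q[:,0]-140,Q[:,1]-2)<10)&(Q[:,2]<125)]; print("button z",len(b),np.median(b[:,2]))
for o in r.look_for("scene","jar")[:1]:
    u,v=map(int,o["bbox"][:2]); print(o, rd(world("scene",u,v,d[v,u])))
E
```

```text
11.0 [142.4347   1.1926 227.3172] [-0.0458  0.0517 -0.8297] 2.6141305828381114
button z 76 105.49323480766066
{'bbox': [277.6, 283.9, 28.9, 30.1], 'p': 0.66} [82.841   8.7873 78.8011]
```

View pics/s7.png

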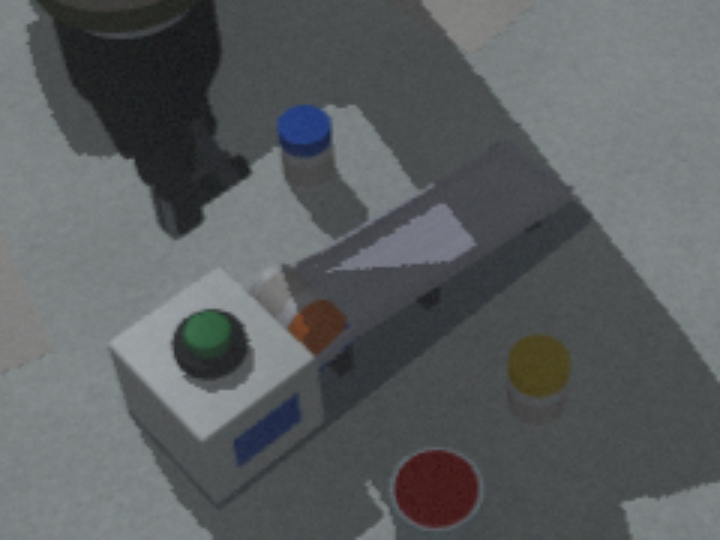

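The jar is seated, the button is up again at its original height, and the robot touches nothing. I'll hand in the job.

```bash
python3 -c "from bench import r; print(r.job_done())"
```

```text
the job is handed in; nothing more can be done
None
```

I pushed the jar over the crest into the pocket, where it rests against the stop, then pressed the start button to its hard stop and let it come back up; the job is handed in, but no verdict came back.

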